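# Refill the sanding-block lane of the feed rack

### The job

Refill the sloped feed rack: take the sanding block that stands on the bench and set it down, still on its long edge and lengthways, at the upper end of the lane in which another sanding block already waits at the stop. Let go of it up there and let it slide down by itself until it rests against the waiting block. Leave the plain wooden offcut on the bench where it is.

Things in the scene. Friction and masses are not known exactly. Their poses are not given: they have to be found in the camera images.
- block_center (a point): Centre of the loose sanding block (cork on a red-brown wooden base, one solid piece), 112 mm long, 36 mm thick, standing on its long edge, so 64 mm high; centre 32 mm above the bench. Own axes: y along its length, z across its thickness (both level), x along its height. About 70 g. Grip it across the thickness, in its upper half.
- waiting_center (a point): Centre of an identical sanding block, waiting on its long edge at the stop of one of the rack's two lanes (either one); a plain offcut waits in the other. Own axes: y along its length, up the lane; z across. It fills its lane to 112 mm from the stop. Set the new block down with its centre about 275 mm up the lane and 32 mm off the floor; it slides to about 168 mm.
- deck (a point): Fixed wooden rack: foot of the stop (35 mm high), midway between the lanes, at lane floor level. x runs up the lanes (rising 22 degrees, away from the robot), y across to the left, z square off the floor. Lane middles at y = +32 and -32 mm, 56 mm wide, slick, floor z = 0, from the stop at x = 0 to the open upper end at x = 345 mm. Rails 8 mm thick, 24 mm high: keep fingertips above them.
- offcut_center (a point): Centre of a loose plain red-brown wooden offcut, 90 mm long, 30 mm thick, standing on edge 45 mm high on the bench near the sanding block; a bystander. Own axes: y along its length, z across its thickness, x along its height.
There are look-alikes about, which are no part of the job. What is shaped like the part that bears block_center but pink or yellow is not meant.

How it is judged:
On the way:
1. the sanding block is set down, still held, on the floor of the right lane at its upper end (centre more than 225 mm up the lane from the stop and less than 66 mm off the lane floor) (((y of block_center in the frame of deck between 0.012 and 0.052 m and y of waiting_center in the frame of deck above 0.012 m) or (y of block_center in the frame of deck between -0.052 and -0.012 m and y of waiting_center in the frame of deck below -0.012 m)) and x of block_center in the frame of deck between 0.225 and 0.36 m and z of block_center in the frame of deck between 0.02 and 0.066 m and contact force between the fingers and block above 0.3 N), for 0.05 s.
At the end, for the whole second after the job is handed in: The block rests, released, on its long edge in the waiting block's lane, lengthways within 15 degrees, its centre 153 to 186 mm from the stop and 22 to 45 mm off the floor; the waiting block's centre is within 70 mm of the stop; the bench offcut has moved less than 30 mm (((y of block_center in the frame of deck between 0.012 and 0.052 m and y of waiting_center in the frame of deck above 0.012 m) or (y of block_center in the frame of deck between -0.052 and -0.012 m and y of waiting_center in the frame of deck below -0.012 m)) and angle between the z axis of block_center and the y axis of deck, either way round below 0.26 rad and x of block_center in the frame of deck between 0.153 and 0.186 m and z of block_center in the frame of deck between 0.022 and 0.045 m and x of waiting_center in the frame of deck below 0.07 m and z of waiting_center in the frame of deck below 0.045 m and linear speed of block below 0.02 m/s and contact force between the fingers and block below 0.1 N); the robot touches nothing.
It fails at once if the fingers push or hold the block in the lower part of the lane (centre less than 190 mm up from the stop and less than 60 mm off the floor, in either lane) instead of letting it slide (x of block_center in the frame of deck between 0 and 0.19 m and z of block_center in the frame of deck below 0.06 m and y of block_center in the frame of deck between -0.07 and 0.07 m and contact force between the fingers and block above 1 N).
It fails at once if the offcut on the bench is moved by more than 30 mm (distance of offcut_center from where it was at the start of the episode above 0.03 m).
It also fails if it takes over 32 s, if anything falls off the work surface, if the arm or the gripper's body presses on something with over 40 N, if the wrist force passes 120 N, or if a joint passes its speed limit or range.

### The arm

A 7-joint arm with a two-finger parallel gripper is mounted at the origin on the work surface; the furniture and walls round the work are solid. World frame = base frame: x ahead of the robot, y to its left, z up, the work surface at z = 0. Lengths are in m, angles in rad, forces in N, time in s.
With the tool pointing down it reaches from about 0.4 to 0.85 m from the base axis. Payload 10.4 kg.
Tool frame: the origin (TCP) lies midway between the tips of the shut fingers; the grasp point (between the pads) lies 19 mm behind it (hold_point_z is the z of the grasp point in the tool frame, in m); z points along the fingers, y is the direction in which the jaws open and shut (so a half turn about z gives the same grasp; the last joint's range is limited). The gripper opens to 87 mm and grips with 3 to 60 N. Pads are 19 mm wide; open, the fingers measure 117 mm over their backs; the gripper's body (75 mm by 190 mm) begins 51 mm behind the grasp point.
Start: joints at [-1.294, 0.332, -0.065, 1.46, 0.022, 1.35, -0.088], TCP at [0.185, 0.597, 0.223] pointing down, gripper open.
Joint ranges: [-2.6, 2.6], [-0.5, 2.12], [-1.47, 1.34], [0.16, 2.42], [-1.27, 4.41], [0.06, 2.06], [-2.6, 2.6]. Speed limits (rad/s): [2.22, 2.22, 2.79, 2.79, 3.14, 3.14, 3.14].

### API

Orientations are given as a unit quaternion [x, y, z, w].
In Python, from cell import * gives the robot as it stands.
- The arm moves only by the shell command python3 -m crank 'ROWS'. ROWS is JSON, a list of rows, each an object of numbers: "jaw": the finger opening in m, from 0 to 0.087; "dx", "dy", "dz": the shift along the tool's x, y, z in m; "ax", "ay", "az": the turn, a rotation vector about the tool's x, y, z in rad. In form: [{"jaw": .., "dx": .., "dy": .., "dz": .., "ax": .., "ay": .., "az": ..}, ...]. A call has 1 to 5 rows; each row is the pose to reach, as a shift and turn from the pose commanded when the call began, along the tool's axes at that moment; what a row does not reach only later rows make up. A row lasts 1/10 s, in which the tool goes at most 50 mm and 8.59 degrees, less where a joint would pass 70% of its speed; a pose out of reach is approached as far as the arm can. A call with a gripper value outside its range is refused whole. The fingers move at their own pace and stop on an object; the grip force is fixed at half the most. Time passes only in rows, so rows that repeat a pose let the fingers close. It gives the time, the measured TCP pose, the force and the opening at its end, in the units of the state.
- state(): the state, without advancing time (a new reading comes with each control period).
- read_camera(name): name is "side" or "top" or "wrist"; returns a dict with "image" (384x512x3 uint8, red, green, blue), "range_z" (384x512 float32, m along the optical axis (not along the pixel's ray), 0 where there is no reading), "intrinsics" (3x3 intrinsics, pixels), "origin" and "rotation" of the camera in the world. Camera axes: x right, y up, looking along -z (the intrinsics and any distortion apply to the point x, -y, -z); pixel columns grow to the right and rows downward; lengths in m; the calibration is good to about 2 mm. A picture is of the moment at which its call begins.
- hand_in(): hands the job in, once; it reports no verdict.
The state is a dict: "clock": time; "qpos": joint angles; "qd": joint speeds; "joint_torque": joint torques, N m; "ee_pos": TCP position; "eef_rot": TCP orientation; "contact_force": force on the tool from outside, world axes, zero at the start; "ft_torque": the same for the moment, N m; "width": finger opening in m.
Only numpy, scipy, OpenCV 4.12 (cv2) and the standard library are available. Lean on these libraries where they do the work, as an engineer would, in place of code of your own. Each camera call takes 0.05 s, during which the arm holds its last target. There are 200 camera calls.

## Working session

There is one attempt and no reset: what is moved stays moved. The work goes in short steps, Python scripts to look and compute and a shell command to move; the robot and the scene stay as the last step left them, time stands still between calls to the robot, and variables do not carry over. Pictures are saved under pics/ and viewed, about 8 in all and at most 12, crops included, and the job is handed in when it is done.

```bash
mkdir -p pics; cat > h.py <<'E'
from cell import *
import numpy as np, cv2
from scipy.spatial.transform import Rotation as R
def snap(n,tag):
    c=read_camera(n); np.savez(f'pics/{tag}.npz',**c)
    cv2.imwrite(f'pics/{tag}.png',c['image'][:,:,::-1]); return c
def load(tag): return dict(np.load(f'pics/{tag}.npz'))
def rot(c):
    r=np.array(c['rotation']); return r if r.shape==(3,3) else R.from_quat(r).as_matrix()
def pts(c):
    K=c['intrinsics'];z=c['range_z'];v,u=np.mgrid[:z.shape[0],:z.shape[1]]
    p=np.stack([(u-K[0,2])/K[0,0]*z,-(v-K[1,2])/K[1,1]*z,-z],-1)
    return p@rot(c).T+c['origin']
E
python3 - <<'E'
from h import *
for n in('side','top'):
    c=snap(n,n+'0'); print(n,[ (k,np.shape(v)) for k,v in c.items()],c['origin'],rot(c).round(3).tolist(),c['intrinsics'].tolist())
s=state();print(s)
a=cv2.imread('pics/side0.png');b=cv2.imread('pics/top0.png')
E
```

```text
side [('image', (384, 512, 3)), ('range_z', (384, 512)), ('intrinsics', (3, 3)), ('origin', (3,)), ('rotation', (4,))] [0.3898881  0.68764265 0.41213095] [[-0.99, 0.071, -0.121], [-0.138, -0.339, 0.931], [0.026, 0.938, 0.345]] [[467.5383939078346, 0.0, 250.28271062711278], [0.0, 467.5383939078346, 192.83337515924163], [0.0, 0.0, 1.0]]
top [('image', (384, 512, 3)), ('range_z', (384, 512)), ('intrinsics', (3, 3)), ('origin', (3,)), ('rotation', (4,))] [ 0.39078952 -0.12546246  0.95520789] [[-0.011, 0.995, -0.101], [-1.0, -0.014, -0.025], [-0.026, 0.101, 0.995]] [[422.97177751226974, 0.0, 258.2893955491928], [0.0, 422.97177751226974, 192.6388311787233], [0.0, 0.0, 1.0]]
{'clock': 0.1, 'qpos': array([-1.29360369,  0.33283575, -0.06473473,  1.460841  ,  0.02161536,
        1.34987711, -0.0884769 ]), 'qd': array([ 0.00079908, -0.00231968, -0.00028986, -0.00199753,  0.00256234,
       -0.00022304,  0.0009035 ]), 'joint_torque': array([ 1.09891880e-03, -6.24535418e+01,  2.45084701e-02, -3.90725541e+01,
       -6.14691409e-02,  3.62970075e-02,  2.53668634e-05]), 'ee_pos': array([0.18446529, 0.59680902, 0.22182447]), 'eef_rot': array([ 1.49296932e-01,  9.88792206e-01, -6.29072217e-04, -6.53507282e-05]), 'contact_force': array([-0.26968256,  1.62265921, -0.45808571]), 'ft_torque': array([-0.00579446, -0.01326039, -0.02013451]), 'width': 0.08667324741583583}
```

View pics/top0.png

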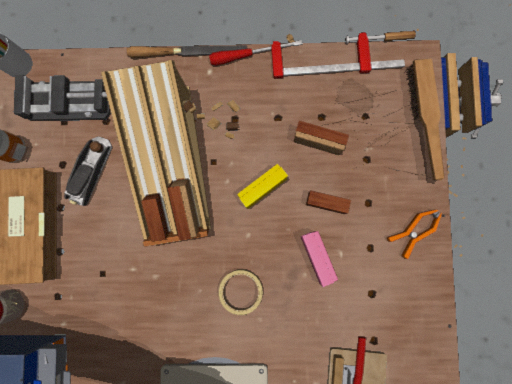

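View pics/side0.png

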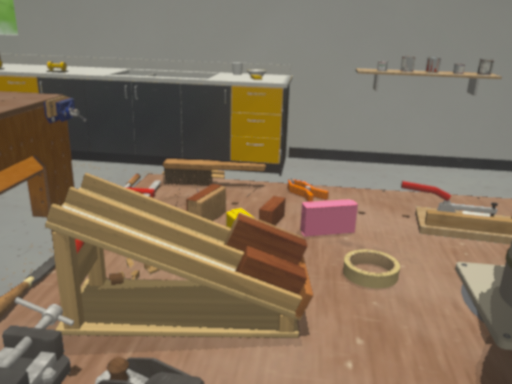

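The top view shows these candidates for the loose block: cork and red-brown at (321,138), plain offcut at (328,202), yellow at (263,186) and pink at (319,258). By the description it is the one at (321,138). In the rack, pieces wait at (152,217) in the left lane and (181,210) in the right lane. A close crop should confirm the block and tell those two apart.

```bash
python3 - <<'E'
from h import *
a=cv2.imread('pics/top0.png');b=cv2.imread('pics/side0.png')
A=cv2.resize(a[170:250,120:220],(400,320),interpolation=3)
B=cv2.resize(a[110:220,280:380],(400,440),interpolation=3)[:320]
C=cv2.resize(b[170:310,190:330],(270,270),interpolation=3)
o=np.zeros((600,800,3),np.uint8);o[:320,:400]=A;o[:320,400:]=B;o[325:595,:270]=C
cv2.imwrite('pics/crop1.png',o)
c=load('top0');P=pts(c)
for (u,v) in [(152,205),(152,225),(155,215),(181,200),(183,215),(178,210),(130,120),(165,110),(321,133),(318,145),(328,202),(350,230),(170,242)]:
    print((u,v),P[v,u].round(4))
E
```

```text
(152, 205) [0.4544 0.1095 0.1122]
(152, 225) [0.4147 0.1131 0.0974]
(155, 215) [0.4346 0.1052 0.1045]
(181, 200) [0.4619 0.0466 0.1332]
(183, 215) [0.4331 0.045  0.1207]
(178, 210) [0.4427 0.0535 0.1276]
(130, 120) [0.6234 0.1496 0.1361]
(165, 110) [0.6424 0.0792 0.1368]
(321, 133) [ 0.6074 -0.2389  0.0657]
(318, 145) [ 0.587  -0.2349  0.0402]
(328, 202) [ 0.4611 -0.2527  0.044 ]
(350, 230) [ 0.401  -0.3059  0.0016]
(170, 242) [0.3787 0.0981 0.0025]
```

View pics/crop1.png

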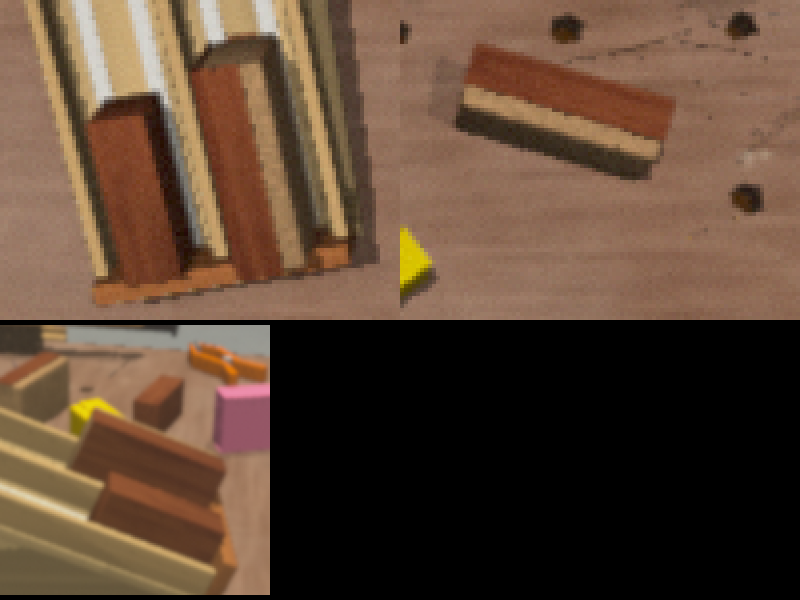

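```bash
cat >> h.py <<'E'
def deckfit(tag='top0'):
    c=load(tag);P=pts(c)
    m=np.zeros((384,512),np.uint8)
    cv2.fillPoly(m,[np.array([[112,75],[172,65],[195,170],[140,185]])],1)
    q=P[m>0];q=q[q[:,2]>.03]
    # plane with slope 22deg: iterate
    n=None;sel=np.ones(len(q),bool)
    best=0;rng=np.random.default_rng(0)
    for yaw in np.radians(np.arange(-25,25,.25)):
        t=np.radians(22);nn=np.array([-np.sin(t)*np.cos(yaw),-np.sin(t)*np.sin(yaw),np.cos(t)])
        h=np.histogram(q@nn,np.arange(-.4,.2,.003))
        if h[0].max()>best: best=h[0].max();n=nn;d=h[1][h[0].argmax()]+.0015
    for _ in range(8):
        s=q[abs(q@n-d)<.004];m0=s.mean(0);n=np.linalg.svd(s-m0)[2][2];n*=np.sign(n[2]);d=n@m0
    return P,q,n,d
E
python3 - <<'E'
from h import *
P,q,n,d=deckfit()
print('n',n,'slope',np.degrees(np.arccos(n[2])),'yaw',np.degrees(np.arctan2(-n[1],-n[0])),d)
# rail tops
r=q[abs(q@n-d-.024)<.004]; print(len(r))
best=None
for yaw in np.radians(np.arange(-5,25,.1)):
    x=np.array([np.cos(yaw),np.sin(yaw),0]);x-=n*(x@n);x/=np.linalg.norm(x);y=np.cross(n,x)
    h=np.histogram(r@y,np.arange(-.5,.5,.002))[0]; s=(h.astype(float)**2).sum()
    if best is None or s>best[0]: best=(s,yaw,x,y)
s,yaw,x,y=best;print('rail yaw',np.degrees(yaw))
h,e=np.histogram(r@y,np.arange(-.5,.5,.002))
for a,b in zip(e,h):
    if b>5: print(round(a,3),b,end='; ')
c=load('top0')
print()
# block
for nm,(x0,x1,y0,y1,z0) in dict(block=(.54,.66,-.33,-.16,.056),off=(.4,.52,-.33,-.19,.036)).items():
    k=(P[...,0]>x0)&(P[...,0]<x1)&(P[...,1]>y0)&(P[...,1]<y1)&(P[...,2]>z0)&(P[...,2]<.08)
    t=P[k];print(nm,k.sum(),cv2.minAreaRect(t[:,:2].astype(np.float32)*1000),np.median(t[:,2]))
# waiting block: height off floor etc
for u,v in [(152,205),(155,215),(181,200),(183,215),(178,210)]: 
    p=P[v,u];print(u,v,p@x,p@y,p@n-d)
# stop top: points with x low
m=np.zeros((384,512),np.uint8);cv2.fillPoly(m,[np.array([[140,236],[205,225],[212,238],[146,248]])],1)
w=P[m>0];H=w@n-d
w=w[(H>.02)&(H<.045)];print('stop',np.c_[w@x,w@y,w@n-d][::12].round(3))
E
```

```text
n [-0.37062012 -0.05697896  0.92703513] slope 22.02273673052323 yaw 8.740193717753863 -0.11455017240687546
924
rail yaw 8.699999999999951
-0.056 112; -0.054 113; -0.052 104; -0.05 103; -0.048 17; 0.006 7; 0.008 130; 0.01 116; 0.012 112; 0.014 100; 0.016 9; 
block 889 ((603.7086791992188, -239.77459716796875), (111.49087524414062, 36.750526428222656), 72.55731964111328) 0.06413627372168973
off 599 ((462.50640869140625, -254.6930694580078), (90.23118591308594, 30.18314552307129), 75.77417755126953) 0.04542610278941528
152 205 0.4738491661808743 0.039551383038674 0.043869141559438274
155 215 0.4522398625409224 0.038322209045623674 0.044343685898182675
181 200 0.4797878383593465 -0.02380152349425378 0.06419993511258941
183 215 0.4484708874752094 -0.021013735097547344 0.06336011071490592
178 210 0.46106412873626934 -0.014010586955453484 0.06569155299769382
stop [[ 0.407 -0.049  0.023]
 [ 0.402 -0.051  0.024]
 [ 0.407  0.012  0.024]
 [ 0.395 -0.056  0.025]
 [ 0.397 -0.05   0.032]
 [ 0.402 -0.038  0.045]
 [ 0.413  0.039  0.044]
 [ 0.396 -0.038  0.036]
 [ 0.412  0.046  0.045]
 [ 0.397  0.01   0.024]
 [ 0.388 -0.055  0.03 ]
 [ 0.406  0.028  0.043]
 [ 0.397  0.007  0.03 ]
 [ 0.405  0.079  0.024]
 [ 0.404  0.029  0.042]
 [ 0.396  0.007  0.033]
 [ 0.402  0.08   0.022]
 [ 0.397  0.028  0.033]
 [ 0.389 -0.024  0.036]
 [ 0.397  0.071  0.02 ]
 [ 0.395  0.022  0.035]
 [ 0.398  0.079  0.023]
 [ 0.399  0.038  0.045]
 [ 0.39   0.015  0.033]
 [ 0.395  0.065  0.029]
 [ 0.39   0.025  0.034]
 [ 0.397  0.079  0.032]
 [ 0.392  0.052  0.033]
 [ 0.389  0.027  0.036]
 [ 0.393  0.071  0.033]
 [ 0.389  0.047  0.033]
 [ 0.392  0.078  0.033]
 [ 0.388  0.053  0.034]
 [ 0.39   0.069  0.036]
 [ 0.386  0.076  0.03 ]]
```

Crop 1 shows the loose block with red-brown on top and cork on its robot side. In the rack, the right lane holds the cork-and-red piece (64 mm above the floor) and the left lane holds the plain offcut (44 mm). So the right lane (deck y = −32 mm) is the target. Next I fix the deck frame and the target poses.

```bash
cat >> h.py <<'E'
yaw=np.radians(8.72);t=np.radians(22)
X=np.array([np.cos(t)*np.cos(yaw),np.cos(t)*np.sin(yaw),np.sin(t)])
N=np.array([-np.sin(t)*np.cos(yaw),-np.sin(t)*np.sin(yaw),np.cos(t)]);Y=np.cross(N,X)
D=np.stack([X,Y,N],1)
def pose(kind,h,up=0,f=.275,lat=-.032):
    """returns TCP pos,rot; h = grasp point height above bench/lane floor"""
    if kind=='block':
        a=np.radians(72.56);M=np.array([[np.cos(a),np.sin(a),0],[np.sin(a),-np.cos(a),0],[0,0,-1]]).T
        g=np.array([.6037,-.2398,h])
    else:
        M=np.stack([X,-Y,-N],1); g=O+D@[f,lat,h]
    return g+M[:,2]*.019+[0,0,up],M
def delta(p,M):
    s=state();Rt=R.from_quat(s['eef_rot']).as_matrix()
    d=Rt.T@(p-s['ee_pos']);w=R.from_matrix(Rt.T@M).as_rotvec()
    print('t',round(s['clock'],2),'tcp',s['ee_pos'].round(4),'goal',np.round(p,4),'w',round(s['width'],4),'F',np.round(s['contact_force'],1))
    print('d',d.round(4),np.linalg.norm(d).round(3),'a',w.round(4),np.degrees(np.linalg.norm(w)).round(1))
E
python3 - <<'E'
from h import *
c=load('top0');P=pts(c).reshape(-1,3)
P=P[(P[:,0]>.3)&(P[:,0]<.85)&(P[:,1]>-.05)&(P[:,1]<.25)]
q=P@D
f=q[(q[:,0]>.5)&(q[:,0]<.6)&(abs(q[:,2]+.1145)<.006)];print('floor',np.median(f[:,2]),len(f))
fl=np.median(f[:,2])
r=q[(abs(q[:,2]-fl-.024)<.004)&(q[:,0]>.53)]
for lo in(-.07,0,.06):
    k=r[(r[:,1]>lo)&(r[:,1]<lo+.03)];print('rail',len(k),np.percentile(k[:,1],[1,50,99]) if len(k) else '')
h=q[:,2]-fl
w=q[(h>.058)&(h<.07)&(q[:,1]>-.05)&(q[:,1]<.01)];print('waiting x',np.percentile(w[:,0],[1,50,99]),'y',np.percentile(w[:,1],[1,50,99]))
w=q[(h>.039)&(h<.05)&(q[:,1]>.02)&(q[:,1]<.07)&(q[:,0]<.52)];print('off x',np.percentile(w[:,0],[1,99]))
w=q[(abs(h)<.03)&(q[:,1]>-.06)&(q[:,1]<.09)];print('deck x ends',np.percentile(w[:,0],[.5,99.5]), w[:,0].max())
E
```

```text
floor -0.11429675082706868 2445
rail 466 [-0.05616111 -0.05231002 -0.04797244]
rail 472 [0.00754149 0.01140675 0.01588923]
rail 474 [0.07147523 0.07546566 0.07985903]
waiting x [0.39924103 0.45547493 0.50860158] y [-0.03784877 -0.02053981 -0.00316766]
off x [0.3990231  0.48761025]
deck x ends [0.28167231 0.74082765] 0.7425263503383969
```

```bash
echo 'O=D@np.array([.398,.0115,-.1143])' >> h.py; python3 - <<'E'
from h import *
print(O)
for a in (('lane',.048),('lane',.2)): print(pose(*a)[0])
delta(*pose('block',.046,up=.15))
E
python3 -m crank '[{"dz":-0.05},{"dz":-0.10}]'
```

```text
[0.40533283 0.07380393 0.04311631]
[0.6514745  0.07918262 0.17302145]
[0.59519247 0.07055015 0.3139534 ]
t 0.1 tcp [0.1845 0.5968 0.2218] goal [ 0.6037 -0.2398  0.177 ] w 0.0867 F [-0.3  1.6 -0.5]
d [-0.6475 -0.6755  0.0457] 0.937 a [-9.0000e-04  1.0000e-03  1.5755e+00] 90.3invalid input
```

```bash
python3 -m crank '[{"jaw":0.087,"dx":0,"dy":0,"dz":-0.05,"ax":0,"ay":0,"az":0},{"jaw":0.087,"dx":0,"dy":0,"dz":-0.10,"ax":0,"ay":0,"az":0}]'; python3 - <<'E'
from h import *
delta(*pose('block',.046,up=.2))
E
```

```text
clock: 0.3
ee_pos: [0.1844, 0.5961, 0.3221]
eef_rot: [0.149, 0.989, -0.002, -0.0]
contact_force: [1.1, 1.3, -0.4]
width: 0.0872
t 0.3 tcp [0.1844 0.5961 0.3221] goal [ 0.6037 -0.2398  0.227 ] w 0.0872 F [ 1.1  1.3 -0.4]
d [-0.6475 -0.6744  0.0981] 0.94 a [-0.003   0.0035  1.5754] 90.3
```

```bash
python3 -m crank '[{"jaw":0.087,"dx":-0.647,"dy":-0.674,"dz":0,"ax":0,"ay":0,"az":1.575},{"jaw":0.087,"dx":-0.647,"dy":-0.674,"dz":0,"ax":0,"ay":0,"az":1.575},{"jaw":0.087,"dx":-0.647,"dy":-0.674,"dz":0,"ax":0,"ay":0,"az":1.575},{"jaw":0.087,"dx":-0.647,"dy":-0.674,"dz":0,"ax":0,"ay":0,"az":1.575},{"jaw":0.087,"dx":-0.647,"dy":-0.674,"dz":0,"ax":0,"ay":0,"az":1.575}]'; python3 - <<'E'
from h import *
delta(*pose('block',.046,up=.25)); print(state()['qpos'])
E
```

```text
clock: 0.8
ee_pos: [0.2973, 0.3716, 0.3223]
eef_rot: [0.504, 0.864, -0.0, -0.0]
contact_force: [1.1, -0.4, 0.2]
width: 0.0869
t 0.8 tcp [0.2973 0.3716 0.3223] goal [ 0.6037 -0.2398  0.277 ] w 0.0869 F [ 1.1 -0.4  0.2]
d [-0.6831 -0.0343  0.0452] 0.685 a [-3.000e-04 -1.000e-04  8.191e-01] 46.9
[-1.11213928 -0.04026318  0.11646416  1.67648561  0.00439473  1.50525049
 -0.48131121]
```

```bash
python3 -m crank '[{"jaw":0.087,"dx":-0.683,"dy":-0.034,"dz":0,"ax":0,"ay":0,"az":0.819},{"jaw":0.087,"dx":-0.683,"dy":-0.034,"dz":0,"ax":0,"ay":0,"az":0.819},{"jaw":0.087,"dx":-0.683,"dy":-0.034,"dz":0,"ax":0,"ay":0,"az":0.819},{"jaw":0.087,"dx":-0.683,"dy":-0.034,"dz":0,"ax":0,"ay":0,"az":0.819},{"jaw":0.087,"dx":-0.683,"dy":-0.034,"dz":0,"ax":0,"ay":0,"az":0.819}]'; python3 - <<'E'
from h import *
delta(*pose('block',.046,up=.2)); print(state()['qpos'])
E
```

```text
clock: 1.3
ee_pos: [0.4106, 0.1489, 0.3224]
eef_rot: [0.785, 0.619, 0.0, -0.0]
contact_force: [0.3, 0.3, -0.4]
width: 0.087
t 1.3 tcp [0.4106 0.1489 0.3224] goal [ 0.6037 -0.2398  0.227 ] w 0.087 F [ 0.3  0.3 -0.4]
d [-0.333   0.2783  0.0953] 0.444 a [-0.0001 -0.0004  0.0694] 4.0
[-0.85297252 -0.15574334  0.35567862  1.76962587  0.05375745  1.51798082
 -0.73910711]
```

```bash
python3 -m crank '[{"jaw":0.087,"dx":-0.333,"dy":0.278,"dz":0,"ax":0,"ay":0,"az":0.07},{"jaw":0.087,"dx":-0.333,"dy":0.278,"dz":0,"ax":0,"ay":0,"az":0.07},{"jaw":0.087,"dx":-0.333,"dy":0.278,"dz":0,"ax":0,"ay":0,"az":0.07},{"jaw":0.087,"dx":-0.333,"dy":0.278,"dz":0,"ax":0,"ay":0,"az":0.07},{"jaw":0.087,"dx":-0.333,"dy":0.278,"dz":0,"ax":0,"ay":0,"az":0.07}]'; python3 - <<'E'
from h import *
delta(*pose('block',.046,up=.15)); print(state()['qpos'])
E
```

```text
clock: 1.8
ee_pos: [0.5231, -0.0743, 0.3226]
eef_rot: [0.804, 0.594, 0.0, 0.0]
contact_force: [1.1, 0.9, 0.3]
width: 0.0868
t 1.8 tcp [ 0.5231 -0.0743  0.3226] goal [ 0.6037 -0.2398  0.177 ] w 0.0868 F [1.1 0.9 0.3]
d [-0.1346  0.1257  0.1456] 0.235 a [ 0.0005 -0.0005  0.0058] 0.3
[-0.60913571  0.07222168  0.71248114  1.58195342 -0.04773419  1.50443574
 -0.1933921 ]
```

```bash
python3 -m crank '[{"jaw":0.087,"dx":-0.135,"dy":0.126,"dz":0.145,"ax":0,"ay":0,"az":0.006},{"jaw":0.087,"dx":-0.135,"dy":0.126,"dz":0.145,"ax":0,"ay":0,"az":0.006},{"jaw":0.087,"dx":-0.135,"dy":0.126,"dz":0.145,"ax":0,"ay":0,"az":0.006},{"jaw":0.087,"dx":-0.135,"dy":0.126,"dz":0.145,"ax":0,"ay":0,"az":0.006},{"jaw":0.087,"dx":-0.135,"dy":0.126,"dz":0.145,"ax":0,"ay":0,"az":0.006}]'; python3 - <<'E'
from h import *
delta(*pose('block',.046)); print(state()['qpos'])
snap('wrist','w1')
E
```

```text
clock: 2.3
ee_pos: [0.6028, -0.2407, 0.1745]
eef_rot: [0.807, 0.591, -0.001, -0.001]
contact_force: [-0.2, 1.0, -0.7]
width: 0.0873
t 2.3 tcp [ 0.6028 -0.2407  0.1745] goal [ 0.6037 -0.2398  0.027 ] w 0.0873 F [-0.2  1.  -0.7]
d [0.0012 0.001  0.1475] 0.147 a [-0.0027  0.001  -0.002 ] 0.2
[-0.23672238  0.49907439  0.76004034  1.48723785 -0.34805729  1.29729184
  0.2509696 ]
```

View pics/w1.png

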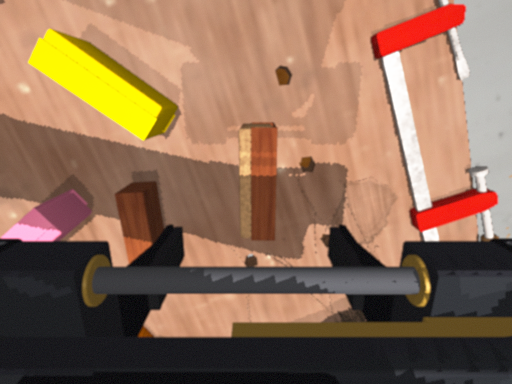

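The wrist view shows the red-brown and cork block at columns 240–277, centred between the fingers at 167 and 345. The offcut at (140,215) is clear of them. Descending now.

```bash
python3 -m crank '[{"jaw":0.087,"dx":0.001,"dy":0.001,"dz":0.04,"ax":0,"ay":0,"az":0},{"jaw":0.087,"dx":0.001,"dy":0.001,"dz":0.08,"ax":0,"ay":0,"az":0},{"jaw":0.087,"dx":0.001,"dy":0.001,"dz":0.115,"ax":0,"ay":0,"az":0},{"jaw":0.087,"dx":0.001,"dy":0.001,"dz":0.135,"ax":0,"ay":0,"az":0},{"jaw":0.087,"dx":0.001,"dy":0.001,"dz":0.145,"ax":0,"ay":0,"az":0}]'; python3 - <<'E'
from h import *
delta(*pose('block',.046))
E
```

```text
clock: 2.85
ee_pos: [0.6033, -0.237, 0.03]
eef_rot: [0.806, 0.592, -0.001, -0.001]
contact_force: [-0.5, -0.5, 0.6]
width: 0.0867
t 2.85 tcp [ 0.6033 -0.237   0.03  ] goal [ 0.6037 -0.2398  0.027 ] w 0.0867 F [-0.5 -0.5  0.6]
d [-0.0025  0.0012  0.003 ] 0.004 a [-0.0036  0.0001 -0.0004] 0.2
```

```bash
python3 -m crank '[{"jaw":0.02,"dx":0,"dy":0,"dz":0,"ax":0,"ay":0,"az":0},{"jaw":0.02,"dx":0,"dy":0,"dz":0,"ax":0,"ay":0,"az":0},{"jaw":0.02,"dx":0,"dy":0,"dz":0,"ax":0,"ay":0,"az":0},{"jaw":0.02,"dx":0,"dy":0,"dz":0,"ax":0,"ay":0,"az":0},{"jaw":0.02,"dx":0,"dy":0,"dz":0,"ax":0,"ay":0,"az":0}]'
```

```text
clock: 3.35
ee_pos: [0.605, -0.2378, 0.0333]
eef_rot: [0.806, 0.592, 0.0, 0.0]
contact_force: [-0.4, 0.1, 0.6]
width: 0.055
```

```bash
python3 -m crank '[{"jaw":0.02,"dx":0,"dy":0,"dz":0.003,"ax":0,"ay":0,"az":0},{"jaw":0.02,"dx":0,"dy":0,"dz":0.003,"ax":0,"ay":0,"az":0},{"jaw":0.02,"dx":0,"dy":0,"dz":0.003,"ax":0,"ay":0,"az":0},{"jaw":0.02,"dx":0,"dy":0,"dz":0.003,"ax":0,"ay":0,"az":0},{"jaw":0.02,"dx":0,"dy":0,"dz":0.003,"ax":0,"ay":0,"az":0}]'; python3 - <<'E'
from h import *
delta(*pose('block',.046))
E
```

```text
clock: 3.85
ee_pos: [0.6045, -0.2377, 0.0294]
eef_rot: [0.806, 0.591, -0.0, -0.0]
contact_force: [-0.1, -0.2, 0.1]
width: 0.0357
t 3.85 tcp [ 0.6045 -0.2377  0.0294] goal [ 0.6037 -0.2398  0.027 ] w 0.0357 F [-0.1 -0.2  0.1]
d [-0.0022 -0.0001  0.0024] 0.003 a [-0.0002 -0.0001 -0.0006] 0.0
```

Gripped at 35.7 mm, grasp point 48 mm above the bench. Lifting.

```bash
python3 -m crank '[{"jaw":0.02,"dx":0,"dy":0,"dz":0,"ax":0,"ay":0,"az":0},{"jaw":0.02,"dx":0,"dy":0,"dz":-0.03,"ax":0,"ay":0,"az":0},{"jaw":0.02,"dx":0,"dy":0,"dz":-0.08,"ax":0,"ay":0,"az":0},{"jaw":0.02,"dx":0,"dy":0,"dz":-0.13,"ax":0,"ay":0,"az":0},{"jaw":0.02,"dx":0,"dy":0,"dz":-0.18,"ax":0,"ay":0,"az":0}]'
python3 -m crank '[{"jaw":0.02,"dx":0,"dy":0,"dz":-0.05,"ax":0,"ay":0,"az":0},{"jaw":0.02,"dx":0,"dy":0,"dz":-0.10,"ax":0,"ay":0,"az":0},{"jaw":0.02,"dx":0,"dy":0,"dz":-0.10,"ax":0,"ay":0,"az":0}]'; python3 - <<'E'
from h import *
delta(*pose('lane',.048,up=.13))
E
```

```text
clock: 4.35
ee_pos: [0.6041, -0.2378, 0.2115]
eef_rot: [0.806, 0.591, -0.0, -0.0]
contact_force: [0.6, 0.8, -0.2]
width: 0.0357
clock: 4.65
ee_pos: [0.6062, -0.2395, 0.317]
eef_rot: [0.806, 0.591, 0.003, 0.004]
contact_force: [-0.9, -1.4, -1.1]
width: 0.0355
t 4.65 tcp [ 0.6062 -0.2395  0.317 ] goal [0.6515 0.0792 0.303 ] w 0.0355 F [-0.9 -1.4 -1.1]
d [ 0.3175 -0.0528  0.0134] 0.322 a [-0.2043  0.3375  1.1005] 67.0
```

```bash
python3 -m crank '[{"jaw":0.02,"dx":0.317,"dy":-0.053,"dz":0,"ax":-0.204,"ay":0.338,"az":1.1},{"jaw":0.02,"dx":0.317,"dy":-0.053,"dz":0,"ax":-0.204,"ay":0.338,"az":1.1},{"jaw":0.02,"dx":0.317,"dy":-0.053,"dz":0,"ax":-0.204,"ay":0.338,"az":1.1},{"jaw":0.02,"dx":0.317,"dy":-0.053,"dz":0,"ax":-0.204,"ay":0.338,"az":1.1},{"jaw":0.02,"dx":0.317,"dy":-0.053,"dz":0,"ax":-0.204,"ay":0.338,"az":1.1}]'; python3 - <<'E'
from h import *
delta(*pose('lane',.048,up=.13)); print(state()['qpos'])
E
```

```text
clock: 5.15
ee_pos: [0.6382, 0.003, 0.3091]
eef_rot: [0.952, 0.282, 0.12, -0.011]
contact_force: [0.7, -0.0, -0.8]
width: 0.0358
t 5.15 tcp [0.6382 0.003  0.3091] goal [0.6515 0.0792 0.303 ] w 0.0358 F [ 0.7 -0.  -0.8]
d [ 0.05   -0.0572  0.0155] 0.078 a [-0.0835  0.1352  0.4117] 25.3
[-0.76228425  0.19210522  0.85454211  1.54945193 -0.26080246  1.25286603
 -0.87305736]
```

```bash
python3 -m crank '[{"jaw":0.02,"dx":0.05,"dy":-0.057,"dz":0.015,"ax":-0.084,"ay":0.135,"az":0.412},{"jaw":0.02,"dx":0.05,"dy":-0.057,"dz":0.015,"ax":-0.084,"ay":0.135,"az":0.412},{"jaw":0.02,"dx":0.05,"dy":-0.057,"dz":0.015,"ax":-0.084,"ay":0.135,"az":0.412},{"jaw":0.02,"dx":0.05,"dy":-0.057,"dz":0.015,"ax":-0.084,"ay":0.135,"az":0.412},{"jaw":0.02,"dx":0.05,"dy":-0.057,"dz":0.015,"ax":-0.084,"ay":0.135,"az":0.412}]'; python3 - <<'E'
from h import *
delta(*pose('lane',.055)); print(state()['qpos'])
snap('side','s2')
E
```

```text
clock: 5.65
ee_pos: [0.6507, 0.0767, 0.3037]
eef_rot: [0.979, 0.079, 0.189, -0.014]
contact_force: [0.7, -0.1, -0.2]
width: 0.0354
t 5.65 tcp [0.6507 0.0767 0.3037] goal [0.6489 0.0788 0.1795] w 0.0354 F [ 0.7 -0.1 -0.2]
d [-0.0476 -0.0027  0.1147] 0.124 a [-0.0003  0.0025  0.0089] 0.5
[-0.99850939  0.08087278  0.8626433   1.67514427 -0.07311166  1.0327935
 -1.53361091]
```

View pics/s2.png

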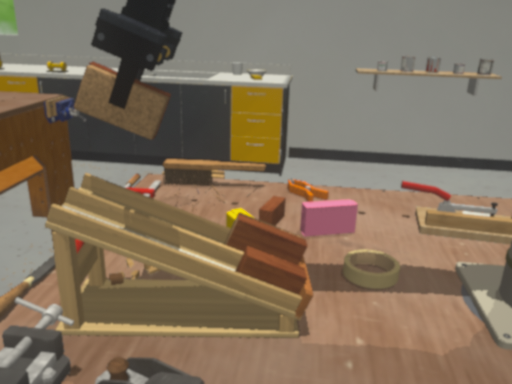

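The side view shows the held block at (122,100), tilted parallel to the lane and above its upper end. I check its pose in the deck frame.

```bash
python3 - <<'E'
from h import *
c=load('s2');P=pts(c);q=(P-O)@D
k=np.zeros((384,512),bool);k[55:140,75:172]=True
im=c['image'].astype(int);k&=(im[...,0]>90)&(im[...,0]-im[...,2]>25)&(c['range_z']>.3)&(c['range_z']<1.0)
w=q[k];w=w[abs(w[:,1]-np.median(w[:,1]))<.008];print(len(w),'x',np.percentile(w[:,0],[.5,50,99.5]),'y',np.percentile(w[:,1],[5,50,95]),'z',np.percentile(w[:,2],[.5,50,99.5]))
A=np.c_[w[:,[0,2]],np.ones(len(w))];print('yslope',np.linalg.lstsq(A,w[:,1],rcond=None)[0])
s=state();print('tcp in deck',(s['ee_pos']-O)@D)
# rack in side cam: middle rail top / left rail top
f=q[(abs(q[...,2]-.024)<.004)&(q[...,0]>.15)&(q[...,0]<.34)&(abs(q[...,1])<.08)]
print(np.histogram(f[:,1],np.arange(-.08,.081,.008))[0])
E
```

```text
3276 x [0.26701282 0.31936945 0.37472578] y [-0.01808041 -0.01608445 -0.0142644 ] z [0.12381317 0.15208572 0.18431659]
yslope [ 0.0068118  -0.00457091 -0.0176298 ]
tcp in deck [ 0.3232643  -0.03505555  0.15068759]
[  0  25 409   1   0   0   0   0   0  32 507   3   0   0   0   0   0  46
 634   4]
```

```bash
python3 -m crank '[{"jaw":0.02,"dx":-0.02,"dy":-0.004,"dz":0.03,"ax":0,"ay":0,"az":0.009},{"jaw":0.02,"dx":-0.048,"dy":-0.004,"dz":0.06,"ax":0,"ay":0,"az":0.009},{"jaw":0.02,"dx":-0.048,"dy":-0.004,"dz":0.09,"ax":0,"ay":0,"az":0.009},{"jaw":0.02,"dx":-0.048,"dy":-0.004,"dz":0.11,"ax":0,"ay":0,"az":0.009},{"jaw":0.02,"dx":-0.048,"dy":-0.004,"dz":0.113,"ax":0,"ay":0,"az":0.009}]'; python3 - <<'E'
from h import *
delta(*pose('lane',.048)); s=state();print('tcp in deck',(s['ee_pos']-O)@D)
snap('side','s3')
c=load('s3');q=(pts(c)-O)@D
im=c['image'].astype(int);h=q[...,2]
k=(q[...,0]>.2)&(q[...,0]<.36)&(q[...,1]<-.005)&(q[...,1]>-.03)&(h>.028)&(h<.09)
w=q[k];print(k.sum(),np.percentile(w,[2,50,98],axis=0).round(4))
v=cv2.imread('pics/s3.png');cv2.imwrite('pics/s3c.png',cv2.resize(v[80:320,20:340],None,fx=2.4,fy=2.4,interpolation=3))
E
```

```text
clock: 6.2
ee_pos: [0.6479, 0.0785, 0.1786]
eef_rot: [0.979, 0.073, 0.188, -0.013]
contact_force: [-1.0, 0.6, -0.4]
width: 0.036
t 6.2 tcp [0.6479 0.0785 0.1786] goal [0.6515 0.0792 0.173 ] w 0.036 F [-1.   0.6 -0.4]
d [ 0.0013 -0.0002  0.0065] 0.007 a [ 0.0031  0.0056 -0.0022] 0.4
tcp in deck [ 0.27372835 -0.03217855  0.03554159]
2183 [[ 0.2186 -0.027   0.0289]
 [ 0.2657 -0.0139  0.0514]
 [ 0.3244 -0.0055  0.0708]]
```

View pics/s3c.png

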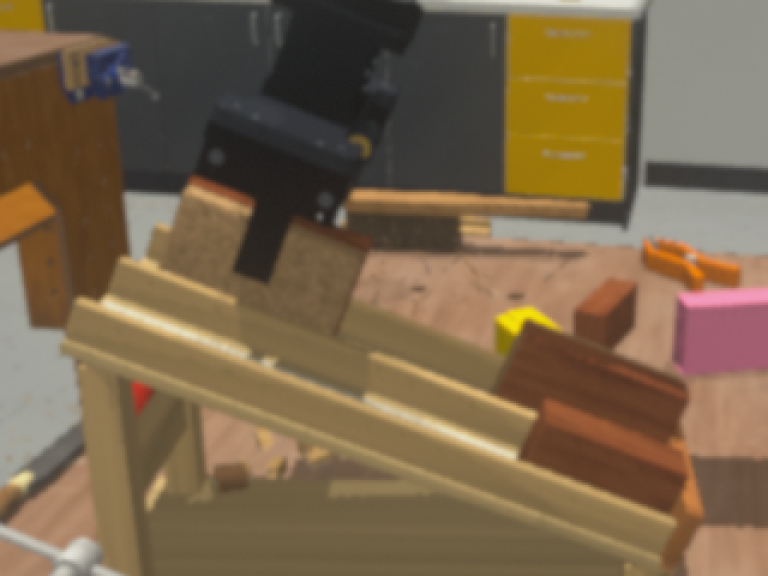

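The block is in the right lane between the rails, about 6 mm above the floor, with the fingertip at crop (255,275) above the rail. Lowering to touch.

```bash
python3 -m crank '[{"jaw":0.02,"dx":0.002,"dy":0,"dz":0.002,"ax":0,"ay":0,"az":0},{"jaw":0.02,"dx":0.002,"dy":0,"dz":0.004,"ax":0,"ay":0,"az":0},{"jaw":0.02,"dx":0.002,"dy":0,"dz":0.005,"ax":0,"ay":0,"az":0},{"jaw":0.02,"dx":0.002,"dy":0,"dz":0.005,"ax":0,"ay":0,"az":0}]'; python3 - <<'E'
from h import *
delta(*pose('lane',.048)); s=state();print('tcp in deck',(s['ee_pos']-O)@D)
E
```

```text
clock: 6.65
ee_pos: [0.6521, 0.081, 0.1776]
eef_rot: [0.979, 0.073, 0.19, -0.015]
contact_force: [0.8, 1.0, -0.9]
width: 0.0358
t 6.65 tcp [0.6521 0.081  0.1776] goal [0.6515 0.0792 0.173 ] w 0.0358 F [ 0.8  1.  -0.9]
d [-0.0025  0.0017  0.0039] 0.005 a [ 0.0002  0.001  -0.0032] 0.2
tcp in deck [ 0.2775573  -0.03026897  0.03292303]
```

```bash
python3 -m crank '[{"jaw":0.02,"dx":0,"dy":0.001,"dz":0.0015,"ax":0,"ay":0,"az":0},{"jaw":0.02,"dx":0,"dy":0.001,"dz":0.0025,"ax":0,"ay":0,"az":0},{"jaw":0.02,"dx":0,"dy":0.001,"dz":0.0025,"ax":0,"ay":0,"az":0}]'; python3 - <<'E'
from h import *
import time
for i in range(2):
    delta(*pose('lane',.048)); snap('side','s4')
c=load('s4');q=(pts(c)-O)@D;h=q[...,2]
k=(q[...,0]>.2)&(q[...,0]<.36)&(q[...,1]<-.005)&(q[...,1]>-.03)&(h>.028)&(h<.09)
w=q[k];print(np.percentile(w,[2,50,98],axis=0).round(4))
E
```

```text
clock: 6.95
ee_pos: [0.653, 0.0801, 0.1747]
eef_rot: [0.979, 0.073, 0.189, -0.014]
contact_force: [0.5, 0.4, -0.0]
width: 0.0357
t 6.95 tcp [0.653  0.0801 0.1747] goal [0.6515 0.0792 0.173 ] w 0.0357 F [ 0.5  0.4 -0. ]
d [-0.0022  0.0007  0.001 ] 0.002 a [ 0.0006  0.0016 -0.0034] 0.2
t 7.0 tcp [0.653  0.0801 0.1748] goal [0.6515 0.0792 0.173 ] w 0.0359 F [-0.5 -0.2 -1.4]
d [-0.0022  0.0006  0.001 ] 0.003 a [ 0.0007  0.0016 -0.0034] 0.2
[[ 0.2218 -0.0278  0.0289]
 [ 0.2654 -0.0132  0.0495]
 [ 0.3278 -0.0057  0.0654]]
```

The block bottom is within about 1 mm of the floor. Letting go.

```bash
python3 -m crank '[{"jaw":0.02,"dx":0,"dy":0,"dz":0.001,"ax":0,"ay":0,"az":0},{"jaw":0.065,"dx":0,"dy":0,"dz":0.001,"ax":0,"ay":0,"az":0},{"jaw":0.065,"dx":0,"dy":0,"dz":0.001,"ax":0,"ay":0,"az":0},{"jaw":0.065,"dx":0,"dy":0,"dz":0.001,"ax":0,"ay":0,"az":0},{"jaw":0.065,"dx":0,"dy":0,"dz":0.001,"ax":0,"ay":0,"az":0}]'
python3 -m crank '[{"jaw":0.065,"dx":0,"dy":0,"dz":0,"ax":0,"ay":0,"az":0},{"jaw":0.065,"dx":0,"dy":0,"dz":0,"ax":0,"ay":0,"az":0},{"jaw":0.065,"dx":0,"dy":0,"dz":0,"ax":0,"ay":0,"az":0},{"jaw":0.065,"dx":0,"dy":0,"dz":0,"ax":0,"ay":0,"az":0},{"jaw":0.065,"dx":0,"dy":0,"dz":0,"ax":0,"ay":0,"az":0}]'
python3 - <<'E'
from h import *
snap('side','s5')
v=cv2.imread('pics/s5.png');cv2.imwrite('pics/s5c.png',cv2.resize(v[80:320,20:340],None,fx=2.4,fy=2.4,interpolation=3))
E
```

```text
clock: 7.55
ee_pos: [0.6535, 0.0802, 0.174]
eef_rot: [0.979, 0.073, 0.19, -0.014]
contact_force: [1.0, 0.6, -0.1]
width: 0.0594
clock: 8.05
ee_pos: [0.6534, 0.0801, 0.1739]
eef_rot: [0.979, 0.073, 0.19, -0.014]
contact_force: [1.3, -1.3, -0.2]
width: 0.0649
```

View pics/s5c.png

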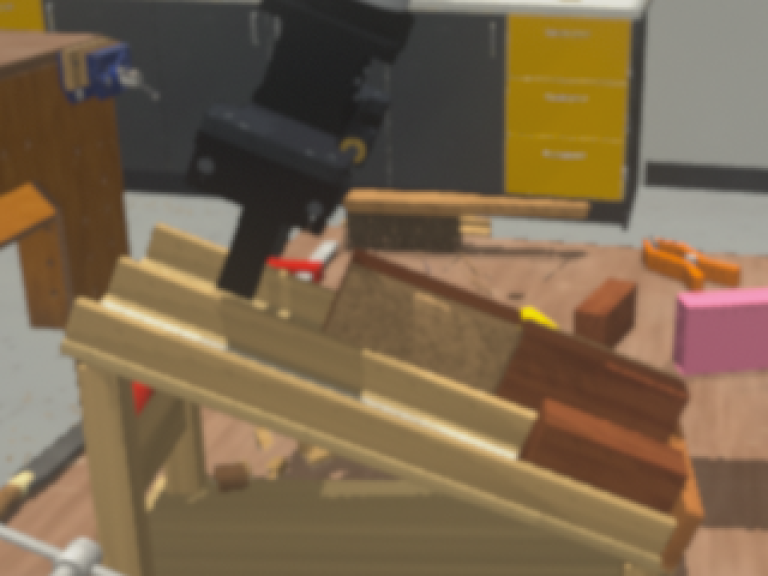

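The block has slid down and now rests end to end against the waiting block, at crop (430,320). I retreat square off the floor and check from the top.

```bash
python3 -m crank '[{"jaw":0.065,"dx":0,"dy":0,"dz":-0.03,"ax":0,"ay":0,"az":0},{"jaw":0.065,"dx":0,"dy":0,"dz":-0.07,"ax":0,"ay":0,"az":0},{"jaw":0.065,"dx":0.04,"dy":0,"dz":-0.12,"ax":0,"ay":0,"az":0},{"jaw":0.065,"dx":0.08,"dy":0,"dz":-0.15,"ax":0,"ay":0,"az":0},{"jaw":0.065,"dx":0.08,"dy":0,"dz":-0.15,"ax":0,"ay":0,"az":0}]'
python3 - <<'E'
from h import *
s=state();print(s['ee_pos'],s['contact_force'])
def meas(c,tag):
    q=(pts(c)-O)@D;h=q[...,2]
    k=(q[...,0]>-.01)&(q[...,0]<.26)&(q[...,1]<-.005)&(q[...,1]>-.06)&(h>.05)&(h<.075)
    w=q[k];print(tag,k.sum(),np.percentile(w,[1,50,99],axis=0).round(4).tolist())
    k2=w[w[:,0]>.12]
    if len(k2)>20: print('  yslope',np.polyfit(k2[:,0],k2[:,1],1)[0])
meas(snap('side','s6'),'side');meas(snap('top','t6'),'top')
P=pts(load('t6'));k=(P[...,0]>.4)&(P[...,0]<.52)&(P[...,1]>-.33)&(P[...,1]<-.19)&(P[...,2]>.036)&(P[...,2]<.08)
print(cv2.minAreaRect(P[k][:,:2].astype(np.float32)*1000))
E
```

```text
clock: 8.6
ee_pos: [0.6741, 0.0839, 0.3485]
eef_rot: [0.978, 0.074, 0.193, -0.015]
contact_force: [0.0, 0.9, -0.4]
width: 0.065
[0.67409709 0.08391112 0.3485173 ] [ 0.02279516  0.87726248 -0.44016806]
side 2449 [[0.0028, -0.0469, 0.0502], [0.1208, -0.0159, 0.0614], [0.2218, -0.0093, 0.0639]]
  yslope 0.034679002161976974
top 2148 [[0.0029, -0.0509, 0.0522], [0.1179, -0.0334, 0.0632], [0.222, -0.014, 0.067]]
  yslope 0.037481986921698726
((462.60595703125, -254.36239624023438), (89.51920318603516, 30.083484649658203), 75.7275161743164)
```

View pics/t6.png

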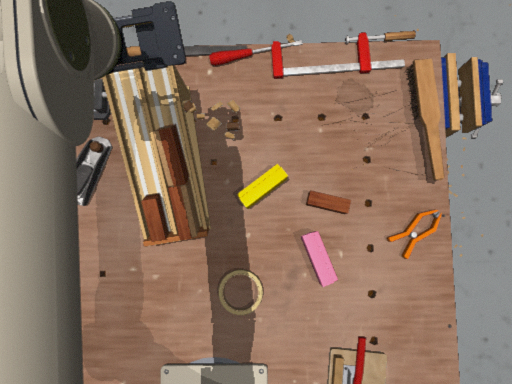

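The top view shows both blocks in line in the right lane, at (172,150) and (181,205), with the gripper clear at (155,38). The offcut is still at (328,202). Handing in.

```bash
python3 - <<'E'
from h import *
print(hand_in())
E
```

```text
the job is handed in; nothing more can be done
None
```

The loose sanding block is now in the right-hand lane, resting against the waiting sanding block, and the job is handed in at about 8.7 s of the 32 s allowed. No verdict was reported.

I gripped it across its thickness (opening 35.7 mm) and tilted it to the 22° lane. I lowered it to about 1 mm above the floor, with its centre about 275 mm up the lane, then let go and it slid down by itself. I never saw a clear contact force at the set-down, so I judged that height from the depth image.

Last checks from the side and top cameras:

| Check | Reading |
|---|---|
| Upper end of the new block | 222 mm from the stop, so its centre is about 167 mm |
| Top of the new block | about 64–67 mm above the floor, so it is on its long edge |
| Alignment with the lane | within about 2° |
| Waiting block | still at the stop |
| Bench offcut | moved less than 1 mm |
| Gripper | about 150 mm off the lane, touching nothing |

No check failed. The two cameras disagreed by about 3 mm on the sideways position of the rails, close to the stated calibration accuracy.

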